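Top up the glue-stick pail and weigh it on the spring scale

ROBOT

A 6-joint arm with a two-finger parallel gripper is mounted at the origin on a cart in front of the work surface, level with it; the furniture and walls round the work are solid. World frame = base frame: x ahead of the robot, y to its left, z up, the work surface at z = 0. Lengths are in m, angles in rad, forces in N, time in s.
With the tool pointing down it reaches from about 0.3 to 1 m from the base axis. Payload 5.1 kg.
Tool frame: the origin (TCP) lies at the centre of the arm's flange, where the gripper is bolted on; the fingertips stand 190 mm ahead of it and the grasp point (between the pads) lies 171 mm ahead of it; x points along the fingers, z is the direction in which the jaws open and shut, and the axes are right-handed (so a half turn about x gives the same grasp; the last joint's range is limited). The gripper opens to 95 mm and grips with 3 to 60 N. Pads are 20 mm wide; open, the fingers measure 119 mm over their backs; the gripper's body (75 mm by 180 mm) begins 59 mm behind the grasp point.
Start: joints at [1.06, 0.124, 1.65, -0, 1.367, -0.083], TCP at [0.27, 0.591, 0.405] pointing down, gripper open.
Joint ranges: [-2.61, 2.61], [-1.02, 2.33], [0.03, 2.71], [-1.35, 4.49], [0.32, 2.68], [-2.91, 2.91]. Speed limits (rad/s): [2.57, 2.57, 3.14, 3.14, 3.14, 3.14].

INTERFACE

Orientations are given as a unit quaternion [x, y, z, w].
In Python, from rig import * gives the robot as it stands.
- The arm moves only by the tool play_rows, never from a script. Its argument "plan" is a list that holds one entry, the list of rows, each a list of 7 numbers: the shift along the tool's x, y, z in m, then the turn, a rotation vector about the tool's x, y, z in degrees, then the closure in counts, from 0 (fully open) to 255 (shut). A call has 1 to 20 rows; each row shifts and turns the pose as measured when the row begins, along the tool's axes as they then stand; what a row does not reach is not made up. A row lasts 1/8 s, in which the tool goes at most 62.5 mm and 10.7 degrees, less where a joint would pass 70% of its speed; a pose out of reach is approached as far as the arm can. A call with a gripper value outside its range is refused whole. The fingers move at their own pace and stop on an object; "force" is the grip in N (left out, the last holds). Time passes only in rows, so rows that do not move let the fingers close. It gives the time, the measured TCP pose, the force and the opening at its end, in the units of the state.
- sense(): the state, without advancing time (a new reading comes with each control period).
- camera(name): name is "side" or "top"; returns the picture (400x640x3 uint8, blue, green, red); there is no depth.
- camera_info(name): a dict with "mtx" (3x3 intrinsics, pixels), "k1" (the pictures are not rectified: a ray, as slopes to the right and down, at radius r is drawn at 1 + k1 r^2 times it, then the intrinsics apply), "extrinsics" (4x4, takes a point from world to camera coordinates). Camera axes: x right, y down, z forward; pixel columns grow to the right and rows downward; lengths in m; the calibration is good to about 2 mm. A picture is of the moment at which its call begins. camera_info takes no time and is no camera call.
- sign_off(): hands the job in, once; it reports no verdict.
Trained networks look in the newest picture that a camera, given by its name, has taken for a name from the list of things; names that differ only in an ending like _2 or _b are one class to them, and where a whole thing is asked for, a point or a joint stands for the part that bears it (a point fixed in the world has none). Each returns a list of dicts, best first, with "confidence" (0 to 1); they miss things now and then, are a little off and sometimes report something else, mostly with a low value. They report only what shows in the picture. A call takes as long as a camera call.
- spot_in(target, camera): "point" ([column, row] in pixels, amid what is visible of it).
The state is a dict: "time_s": time; "joints": joint angles; "joint_velocities": joint speeds; "effort": joint torques, N m; "ee_pos": TCP position; "tcp_rot": TCP orientation; "ft_force": force on the tool from outside, world axes, zero at the start; "ft_torque": the same for the moment, N m; "finger_gap": opening from 0.0 (shut) to 1.0 (fully open).
Only numpy, scipy, OpenCV 4.12 (cv2) and the standard library are available. Lean on these libraries where they do the work, as an engineer would, in place of code of your own. Each camera call takes 0.05 s, during which the arm holds its last target. There are 200 camera calls.

TASK

Drop the last glue stick, cap up, into the gap in the middle of the blue pail and seat it level with the other six; then raise the pail's bail and hang the pail by it from the hook of the spring scale, letting it down slowly so that the pointer settles without a bounce. When the pail hangs still on its own, slide the yellow rider down the scale plate until its mark is level with the red pointer, and leave everything else on the desk where it is.

Things in the scene. Friction and masses are not known exactly. Their poses are not given: they have to be found in the camera images.
- pail: round blue pail, white rim: 87 mm outside, 82 inside, 84 high, floor 3 mm, 0.14-0.30 kg empty. Origin: centre of underside, z up. Bail hinged about its own y axis, 78 mm up, ears at y +-48 mm; starts folded to its own -x. Six sticks stand in a ring round a 29 mm gap at its centre, caps 101 mm above the underside. No room for fingers between sticks: press the last one down on its cap
- bail (a joint): angle of the wire bail: 0 upright (a stop keeps it from going past), about 0.75 to 0.95 rad folded over to the pail's -x at the start. Stiff hinge (0.03 N m) that stays where it is left; to push it up, follow its arc (a flat push tips the pail)
- bail_knob (a point): middle of the wooden knob on the bail, 96 mm from the hinge axis: 25 mm diameter, 34 mm long along the bail's radius (17 mm each way). With the bail upright it can be gripped from above, fingers preferably closing along the hinge axis so that the hook passes between them. Site z = knob's axis, point y = hinge axis
- bail_bar (a point): middle of the bail's straight top bar (5 mm wire, 24 mm long, parallel to the pail's y), 72.5 mm from the hinge axis, 23.5 mm below the knob's middle; the wire then slopes down to the legs at y +-48 mm. This bar goes into the hook's trough, square across the hook. The 46 mm below it, down to the stick caps, are open for the hook
- pail_hinge (a point): point on the bail's hinge axis in the middle of the pail, 78 mm above its underside; axes as the pail
- stick_1: glue stick, white barrel with orange band, yellow cap and foot, 26 mm diameter, 98 mm long; origin at the centre of its foot, z along it up to the cap; one of the six that stand in the pail
- stick_2: glue stick, white barrel with orange band, yellow cap and foot, 26 mm diameter, 98 mm long; origin at the centre of its foot, z along it up to the cap; one of the six that stand in the pail
- stick_3: glue stick, white barrel with orange band, yellow cap and foot, 26 mm diameter, 98 mm long; origin at the centre of its foot, z along it up to the cap; one of the six that stand in the pail
- stick_4: glue stick, white barrel with orange band, yellow cap and foot, 26 mm diameter, 98 mm long; origin at the centre of its foot, z along it up to the cap; one of the six that stand in the pail
- stick_5: glue stick, white barrel with orange band, yellow cap and foot, 26 mm diameter, 98 mm long; origin at the centre of its foot, z along it up to the cap; one of the six that stand in the pail
- stick_6: glue stick, white barrel with orange band, yellow cap and foot, 26 mm diameter, 98 mm long; origin at the centre of its foot, z along it up to the cap; one of the six that stand in the pail
- stick_7: the last glue stick, white barrel with orange band, yellow cap and foot, 26 mm diameter, 98 mm long; origin at the centre of its foot, z along it up to the cap; stands upright on the desk beside the pail, foot narrowed by a 6 mm bevel, 36 g
- scale_stand: column spring scale, fixed: grey base plate 130 x 130 x 16 mm from x = +45 mm, column 38 x 42 mm, 300 mm high, its axis at x = +122 mm (front face +103). Origin on the desk straight below the hook's trough; x from hook to column, y left, z up. White graduated plate at x = +107, y = +20 to +81, z = 126 to 264 mm
- scale_hook (a joint): how far the sprung hook with its red pointer has sunk (m), 0 to 0.085. Spring 80 N/m, lightly damped: it bounces if the load is let go early. Starts at about 0. The filled pail sinks it 50 to 75 mm and then hangs with its underside 20 to 45 mm over the desk
- hook_trough (a point): where the bail's bar rests: top of the hook's wire at its lowest, 243 mm above the desk unloaded; moves with the hook; axes as the stand. Hook of 8 mm round bar in the plane y = 0: trough flat 9 mm each way along x, tip at x = -16 mm rises 12 mm above it, behind it the bar rises 12 mm and runs back to the column. Bring the bail on from the front (from -x), its bar passing over the tip, then down
- pointer_tip (a point): tip of the red pointer, moves with the hook; its height is the reading
- rider (a joint): how far the yellow rider stands below the plate's zero (m), 0 to 0.085; same zero and direction as scale_hook: equal values mean mark and pointer are level. Starts at 0 to 0.020. Slides up and down the plate's outer edge with 1.5 N of friction and stays where left
- rider_mark (a point): the rider's yellow index mark, beside the pointer's tip (about 17 mm to its left); its height is to match the pointer's
- rider_tab (a point): centre of the top of the rider's tab (22 mm along x, 26 along y, 10 thick), at x = +45, y = +94 mm in the stand's frame, 64 mm in front of the plate's edge; 5 mm higher than the rider's mark. Press it down from above, or pinch it
- tape_roll: roll of brown tape lying flat, 92 mm across, 48 mm high, bystander; origin at the centre of its underside
- white_bottle: white pill bottle, 62 mm across, 108 mm high, bystander; origin at the centre of its underside
- round_stamp: small turned wooden stamp, 35 mm across, 67 mm high, bystander; origin at the centre of its underside

How it is judged:
On the way, in this order (a step that is already met when the one before it is completed fails the run):
1. the last glue stick stands on the pail's floor in the middle of the other six (z of stick_7 in the frame of pail between -0.002 and 0.009 m and distance between stick_7 and pail below 0.013 m and angle between the z axis of stick_7 and the z axis of pail, either way round below 0.12 rad), for 0.2 s.
2. the pail hangs from the scale's hook by its bail, clear of the desk and untouched, and the pointer is at rest (value of joint scale_hook above 0.035 m and distance between bail_bar and hook_trough below 0.016 m and height (world z) of pail above 0.015 m and angle between pail's own z axis and vertical below 0.35 rad and velocity of joint scale_hook between -0.01 and 0.01 m/s and linear speed of pail below 0.03 m/s and contact force between each of the arm, the fingers and pail below 0.05 N), for 0.5 s.
3. the rider's mark is level with the pointer while the pail hangs (z of pointer_tip in the frame of rider_mark between -0.004 and 0.004 m and value of joint scale_hook above 0.035 m and distance between bail_bar and hook_trough below 0.016 m and height (world z) of pail above 0.015 m and angle between pail's own z axis and vertical below 0.35 rad and velocity of joint scale_hook between -0.01 and 0.01 m/s and linear speed of pail below 0.03 m/s), for 0.2 s.
At the end, for the whole second after the job is handed in: Pail hangs still and untouched by its bail bar in the hook, within 20 degrees of upright, over 15 mm above the desk; all seven sticks stand in it (feet within 8 mm of its floor, the middle one within 6 mm); the rider's mark is within 4 mm of the pointer's height (all of step 1 and all of step 3 and contact force between each of the arm, the fingers and pail below 0.05 N and z of stick_1 in the frame of pail between -0.002 and 0.011 m and horizontal distance between each of stick_1, stick_2, stick_3, stick_4, stick_5, stick_6, stick_7 and pail below 0.045 m and z of stick_2 in the frame of pail between -0.002 and 0.011 m and z of stick_3 in the frame of pail between -0.002 and 0.011 m and z of stick_4 in the frame of pail between -0.002 and 0.011 m and z of stick_5 in the frame of pail between -0.002 and 0.011 m and z of stick_6 in the frame of pail between -0.002 and 0.011 m and z of stick_7 in the frame of pail below 0.011 m).
It fails at once if the hook was let drop or fly up (faster than 0.18 m/s) (velocity of joint scale_hook above 0.18 m/s or velocity of joint scale_hook below -0.18 m/s).
It fails at once if the pail was tipped by more than 45 degrees (angle between pail's own z axis and vertical above 0.785 rad).
It fails at once if the roll of tape was moved by more than 25 mm (distance of tape_roll from where it was at the start of the episode above 0.025 m).
It fails at once if the white bottle was moved by more than 25 mm (distance of white_bottle from where it was at the start of the episode above 0.025 m).
It fails at once if the wooden stamp was moved by more than 25 mm (distance of round_stamp from where it was at the start of the episode above 0.025 m).
It also fails if it takes over 72 s, if anything falls off the work surface, if the arm or the gripper's body presses on something with over 40 N, if the wrist force passes 120 N, or if a joint passes its speed limit or range.

## Working session

There is one attempt and no reset: what is moved stays moved. The work goes in short steps, Python scripts to look and compute and a tool call to move; the robot and the scene stay as the last step left them, time stands still between calls to the robot, and variables do not carry over. Pictures are saved under pics/ and viewed, about 8 in all and at most 12, crops included, and the job is handed in when it is done.

Besides the shell and the picture viewer there is one more tool, called after "Request:" as name([rows], argument=value, ...), one row to a line, values as JSON. play_rows: Moves the arm, as the interface text tells. Its arguments: {"type":"object","properties":{"plan":{"type":"array","items":{"type":"array","items":{"type":"array","items":{"type":"number"}}}},"force":{"type":"number"}},"required":["plan"]}

```bash
mkdir -p pics
cat > h.py <<'E'
from rig import *
import numpy as np, cv2
from scipy.spatial.transform import Rotation as R
def info(c):
    i=camera_info(c); return np.array(i["mtx"]),i["k1"],np.array(i["extrinsics"])
def proj(c,P):
    m,k,E=info(c); p=E[:3,:3]@np.asarray(P,float)+E[:3,3]; s=p[:2]/p[2]; s=s*(1+k*(s@s)); return (m@[s[0],s[1],1])[:2]
def ray(c,uv):
    m,k,E=info(c); d=cv2.undistortPoints(np.array([[uv]],float),m,np.array([k,0,0,0.]))[0,0]
    o=-E[:3,:3].T@E[:3,3]; return o,E[:3,:3].T@np.array([d[0],d[1],1])
def atz(c,uv,z):
    o,d=ray(c,uv); return o+d*(z-o[2])/d[2]
def tri(uvs,uvt):
    o1,d1=ray("side",uvs);o2,d2=ray("top",uvt)
    s=np.linalg.lstsq(np.c_[d1,-d2],o2-o1,rcond=None)[0]; a=o1+d1*s[0]; b=o2+d2*s[1]; return (a+b)/2,np.linalg.norm(a-b)
def st():
    s=sense(); r=R.from_quat(s["tcp_rot"]); M=r.as_matrix(); p=np.array(s["ee_pos"])
    print("t",round(s["time_s"],2),"tcp",p.round(4),"grasp",(p+.171*M[:,0]).round(4),"F",np.round(s["ft_force"],1),"gap",round(s["finger_gap"],3)); print("x",M[:,0].round(3),"y",M[:,1].round(3),"z",M[:,2].round(3)); return p,M
E
python3 - <<'E'
from h import *
st()
for c in ("side","top"):
    im=camera(c); cv2.imwrite(f"pics/{c}0.png",im)
    m,k,Ex=info(c); print(c,(-Ex[:3,:3].T@Ex[:3,3]).round(3),"fwd",Ex[2,:3].round(3),m[0,0].round(0))
    for n in ("pail","bail_knob","bail_bar","stick_7","hook_trough","pointer_tip","rider_mark","rider_tab","tape_roll","white_bottle","round_stamp"):
        print(n,[(np.round(d["point"]).tolist(),round(d["confidence"],2)) for d in spot_in(n,c)[:7]])
E
```

```text
t 0.0 tcp [0.2696 0.5912 0.4035] grasp [0.2694 0.5909 0.2325] F [-0.2  0.   0.3] gap 1.002
x [-0.001 -0.002 -1.   ] y [-0.91   0.415  0.   ] z [ 0.415  0.91  -0.002]
side [ 0.037 -1.14   0.959] fwd [ 0.329  0.752 -0.571] 484.0
pail [([296.0, 233.0], 0.81)]
bail_knob [([276.0, 201.0], 0.59)]
bail_bar [([283.0, 205.0], 0.73)]
stick_7 [([351.0, 281.0], 0.56), ([291.0, 214.0], 0.44), ([310.0, 220.0], 0.44), ([291.0, 219.0], 0.37)]
hook_trough []
pointer_tip [([301.0, 132.0], 0.51)]
rider_mark [([290.0, 131.0], 0.5)]
rider_tab [([291.0, 131.0], 0.45)]
tape_roll [([255.0, 192.0], 0.67)]
white_bottle [([398.0, 303.0], 0.81)]
round_stamp [([292.0, 134.0], 0.66), ([254.0, 220.0], 0.65)]
top [ 0.359 -0.046  1.649] fwd [ 0.107  0.001 -0.994] 494.0
pail [([312.0, 222.0], 0.88)]
bail_knob [([307.0, 239.0], 0.46)]
bail_bar [([304.0, 234.0], 0.61)]
stick_7 [([315.0, 208.0], 0.65), ([405.0, 211.0], 0.64), ([306.0, 223.0], 0.62), ([321.0, 212.0], 0.56), ([310.0, 213.0], 0.55), ([322.0, 223.0], 0.44)]
hook_trough [([240.0, 181.0], 0.59)]
pointer_tip [([239.0, 178.0], 0.71)]
rider_mark [([209.0, 175.0], 0.55)]
rider_tab [([212.0, 177.0], 0.74), ([313.0, 222.0], 0.4)]
tape_roll [([218.0, 236.0], 0.55)]
white_bottle [([438.0, 192.0], 0.84), ([309.0, 215.0], 0.7), ([307.0, 236.0], 0.68), ([243.0, 171.0], 0.47)]
round_stamp [([206.0, 176.0], 0.62)]
```

```bash
ls; ls pics
```

```text
h.py
pics
side0.png
top0.png
```

Run:
```python
import cv2
a=cv2.imread("pics/side0.png")[90:340,200:450]; b=cv2.imread("pics/top0.png")[120:300,170:470]
cv2.imwrite("pics/s0c.png",cv2.resize(a,None,fx=2.4,fy=2.4,interpolation=2)); cv2.imwrite("pics/t0c.png",cv2.resize(b,None,fx=2.6,fy=2.6,interpolation=2))
```

```text
(no output)
```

View pics/s0c.png

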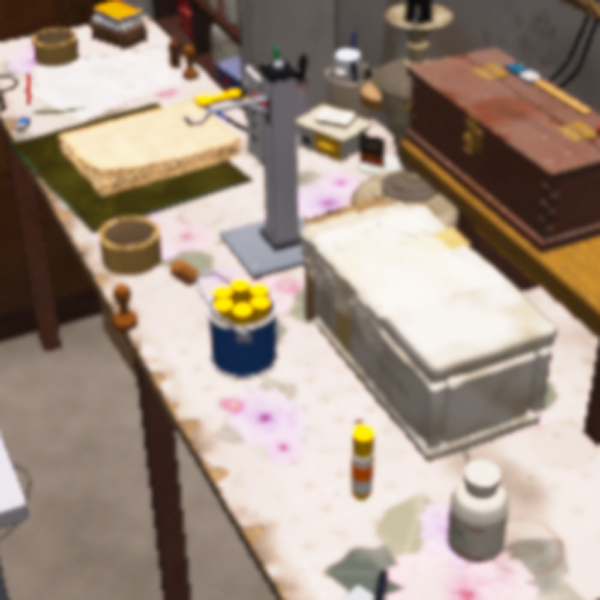

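View pics/t0c.png

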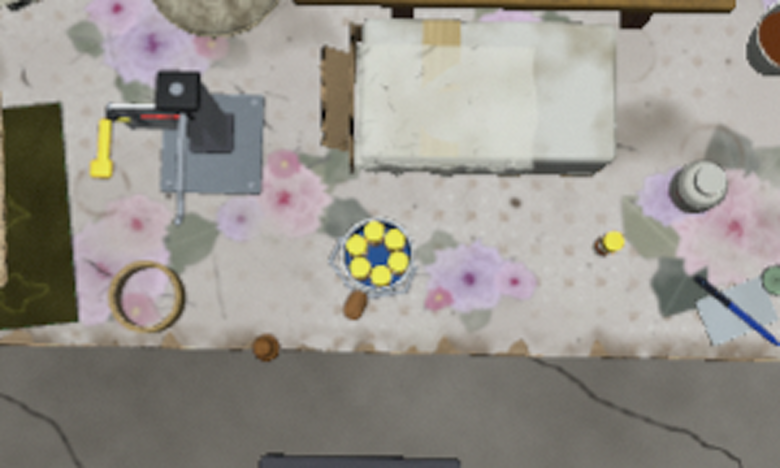

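The side picture shows the pail at about (301,227), the lone stick at (351,282), the bottle at (398,303), the stamp at (252,217), the tape at (254,192) and the scale's hook at about (279,140). In the top picture the pail is at (315,217), the knob at (306,237), the stick's cap at (406,213), the hook tip at (239,204) and the rider tab at (209,185).

Run:
```python
from h import *
im=cv2.imread("pics/top0.png"); hsv=cv2.cvtColor(im,cv2.COLOR_BGR2HSV)
y=cv2.inRange(hsv,(22,150,120),(36,255,255)); 
n,l,s,c=cv2.connectedComponentsWithStats(y)
for i in range(1,n):
    if s[i,4]>8: print("yel",s[i],c[i].round(1),atz("top",c[i],.1).round(4))
b=cv2.inRange(hsv,(100,120,30),(125,255,255)); 
P=lambda x,y:(x/2.6+170-.3,y/2.6+120-.3)
for nm,uv,z in [("knob",P(355,304),.141),("base corner L",P(160,190),.016),("corner R",P(262,194),.016),("cornerbackR",P(264,97),.016),("coltop",P(178,90),.3),("hooktip",P(180,220),.255),("tab",P(101,170),.25),("tape",P(147,296),.048),("stamp",P(265,347),.067),("bottle",P(709,180),.108)]:
    print(nm,atz("top",uv,z).round(4))
im=cv2.imread("pics/side0.png"); hsv=cv2.cvtColor(im,cv2.COLOR_BGR2HSV)
y=cv2.inRange(hsv,(22,150,120),(36,255,255)); 
n,l,s,c=cv2.connectedComponentsWithStats(y)
for i in range(1,n):
    if s[i,4]>8: print("syel",s[i],c[i].round(1),atz("side",c[i],.1).round(4))
S=lambda x,y:(x/2.4+200-.3,y/2.4+90-.3)
print("knob tri",tri(S(184,271),P(355,304)))
print("tab tri",tri(S(207,99),P(101,172)))
print("hook tip tri",tri(S(186,117),P(180,220)))
```

```text
yel [185 114  10   6  21] [189.2 116.3] [0.7931 0.3813 0.1   ]
yel [  0 148   4  12  33] [  1.  154.3] [0.6568 0.9813 0.1   ]
yel [205 166   8  22 109] [209.3 178.4] [0.5925 0.3073 0.1   ]
yel [304 206  23  24 199] [313.3 218.1] [ 0.4735 -0.0255  0.1   ]
yel [319 208   7   8  42] [321.7 211.8] [ 0.4939 -0.0513  0.1   ]
yel [402 210   8   7  40] [405.4 212.7] [ 0.4966 -0.3152  0.1   ]
knob [ 0.4133 -0.0058  0.141 ]
base corner L [0.5583 0.251  0.016 ]
corner R [0.5559 0.1201 0.016 ]
cornerbackR [0.6822 0.1215 0.016 ]
coltop [0.6315 0.1845 0.3   ]
hooktip [0.4966 0.1844 0.255 ]
tab [0.5505 0.2743 0.25  ]
tape [0.4211 0.256  0.048 ]
stamp [0.361  0.1052 0.067 ]
bottle [ 0.5735 -0.4302  0.108 ]
syel [242  91  13   6  49] [247.9  93.7] [0.6379 0.9589 0.1   ]
syel [282 127  19   7  58] [291.  129.9] [0.6715 0.5094 0.1   ]
syel [289 207  24  17 292] [300.4 215.1] [ 0.4754 -0.0406  0.1   ]
syel [347 267   8  12  67] [350.8 272. ] [ 0.4932 -0.3287  0.1   ]
knob tri (array([ 0.41369239, -0.00595392,  0.14319456]), np.float64(0.0009576487739935026))
tab tri (array([0.5578666 , 0.27902536, 0.22089212]), np.float64(0.011914917142971276))
hook tip tri (array([0.49747466, 0.18513318, 0.24966649]), np.float64(0.000801328338629502))
```

Request:
play_rows([
  [[0,-0.036,-0.045,0,0,0,0],[0,-0.036,-0.045,0,0,0,0],[0,-0.036,-0.045,0,0,0,0],[0,-0.036,-0.045,0,0,0,0],[0,-0.036,-0.045,0,0,0,0],[0,-0.036,-0.045,0,0,0,0],[0,-0.036,-0.045,0,0,0,0],[0,-0.036,-0.045,0,0,0,0],[0,-0.036,-0.045,0,0,0,0],[0,-0.036,-0.045,0,0,0,0],[0,-0.036,-0.045,0,0,0,0],[0,-0.036,-0.045,0,0,0,0],[0,-0.036,-0.045,0,0,0,0],[0,-0.036,-0.045,0,0,0,0],[0,-0.036,-0.045,0,0,0,0],[0,0,0,0,0,0,0]],
], force=15)

```text
time_s: 3.2
ee_pos: [0.4863, -0.2726, 0.4088]
tcp_rot: [-0.386, 0.59, 0.38, 0.599]
ft_force: [-0.4, 0.5, -0.6]
finger_gap: 1.0
```

```bash
cat >> h.py <<'E'
def goto(target,M,p,what="grasp"):
    "tool-frame shift (m) that brings the grasp point to target"
    d=M.T@(np.array(target)-(p+.171*M[:,0])); print("shift tool",d.round(4),"len",np.linalg.norm(d).round(4)); return d
E
python3 - <<'E'
from h import *
p,M=st(); 
ims=camera("side"); imt=camera("top"); cv2.imwrite("pics/s1.png",ims); cv2.imwrite("pics/t1.png",imt)
# refine stick: vertical axis fit using side yellow blob(cap) and top
print(tri((350.8,272.0),(405.4,212.7)))
print(tri((314.76,217.0),(314.76,217.0))[1])
for c,uv in (("top",(405.4,212.7)),):
    print(atz(c,uv,.097))
for q in [(.4966,-.315,.0),(.4966,-.315,.098),(.4966,-.315,.08)]: print(proj("side",q),proj("top",q))
goto((.4966,-.315,.095),M,p)
E
```

```text
t 3.2 tcp [ 0.4863 -0.2726  0.4088] grasp [ 0.4889 -0.2726  0.2379] F [-0.4  0.5 -0.6] gap 1.0
x [ 0.015  0.    -1.   ] y [-0.911  0.413 -0.014] z [0.413 0.911 0.006]
(array([ 0.49842768, -0.31738414,  0.08841565]), np.float64(0.0017789666645426755))
0.044853446402215155
[ 0.49683288 -0.31554679  0.097     ]
[348.75537775 295.70058601] [400.20551796 215.22992767]
[349.49307016 268.98628534] [405.28170697 212.74293723]
[349.3533763  274.07360204] [404.30233704 213.22278191]
shift tool [ 0.143  -0.0226 -0.0364] len 0.1492
```

Request:
play_rows([
  [[0.02,-0.012,-0.018,0,0.35,0.8,0],[0.02,-0.012,-0.019,0,0,0,0],[0.03,0,0,0,0,0,0],[0.03,0,0,0,0,0,0],[0.02,0,0,0,0,0,0],[0.0,0,0,0,0,0,0]],
])

```text
time_s: 4.05
ee_pos: [0.4939, -0.3057, 0.2892]
tcp_rot: [-0.388, 0.59, 0.386, 0.593]
ft_force: [0.4, 1.1, 0.6]
finger_gap: 0.999
```

```bash
cat >> h.py <<'E'
def turn(M,yaw,axis=(0,0,-1)):
    "tool rotvec (deg) to point down with jaw axis z at yaw (deg, world)"
    x=np.array(axis,float); z=np.array([np.cos(np.radians(yaw)),np.sin(np.radians(yaw)),0]); y=np.cross(z,x)
    r=R.from_matrix(M.T@np.c_[x,y,z]).as_rotvec(degrees=True); print("turn",r.round(2)); return r
E
python3 - <<'E'
from h import *
p,M=st(); goto((.498,-.316,.095),M,p); turn(M,65.5)
E
```

```text
t 4.05 tcp [ 0.4939 -0.3057  0.2892] grasp [ 0.4947 -0.3057  0.1182] F [0.4 1.1 0.6] gap 0.999
x [ 0.004 -0.    -1.   ] y [-0.916  0.401 -0.004] z [0.401 0.916 0.002]
shift tool [ 0.0232 -0.0071 -0.0082] len 0.0256
turn [0.89 0.1  0.23]
```

Request:
play_rows([
  [[0.01,-0.007,-0.008,0,0,0,0],[0.013,0,0,0,0,0,0],[0.002,0,0,0,0,0,0],[0,0,0,0,0,0,120],[0,0,0,0,0,0,255],[0,0,0,0,0,0,255],[0,0,0,0,0,0,255],[0,0,0,0,0,0,255],[0,0,0,0,0,0,255]],
], force=20)

```text
time_s: 5.18
ee_pos: [0.4989, -0.317, 0.2672]
tcp_rot: [-0.391, 0.589, 0.384, 0.594]
ft_force: [-0.1, 0.4, -0.5]
finger_gap: 0.424
```

Run:
```python
from h import *
p,M=st(); goto((.477,-.03,.205),M,p); turn(M,69.4)
```

```text
t 5.17 tcp [ 0.4989 -0.317   0.2672] grasp [ 0.5007 -0.3178  0.0962] F [-0.1  0.4 -0.5] gap 0.424
x [ 0.01  -0.005 -1.   ] y [-0.917  0.4   -0.011] z [ 0.4    0.917 -0.   ]
shift tool [-0.1104  0.1355  0.2543] len 0.3085
turn [-2.97 -0.03  0.65]
```

Request:
play_rows([
  [[0,0,0,0,0,0,255],[0,0,0,0,0,0,255],[0,0,0,0,0,0,255],[0,0,0,0,0,0,255]],
])

```text
time_s: 5.68
ee_pos: [0.4989, -0.3169, 0.2672]
tcp_rot: [-0.391, 0.589, 0.384, 0.594]
ft_force: [0.6, -0.4, -0.7]
finger_gap: 0.266
```

Request:
play_rows([
  [[-0.04,0,0,0,0,0,255],[-0.05,0,0,0,0,0,255],[-0.03,0.02,0.04,-1,0,0.2,255],[0,0.022,0.045,-1,0,0.2,255],[0,0.022,0.045,-1,0,0.2,255],[0,0.022,0.045,0,0,0,255],[0,0.022,0.045,0,0,0,255],[0,0,0,0,0,0,255]],
])

```text
time_s: 6.68
ee_pos: [0.4776, -0.0658, 0.3909]
tcp_rot: [-0.403, 0.58, 0.402, 0.582]
ft_force: [-0.4, 0.1, 0.1]
finger_gap: 0.268
```

Run:
```python
from h import *
p,M=st(); goto((.477,-.03,.211),M,p); turn(M,69.4)
for c in("side","top"): cv2.imwrite(f"pics/{c}2.png",camera(c))
```

```text
t 6.67 tcp [ 0.4776 -0.0658  0.3909] grasp [ 0.4779 -0.0655  0.2199] F [-0.4  0.1  0.1] gap 0.268
x [ 0.002  0.001 -1.   ] y [-0.936  0.352 -0.002] z [0.352 0.936 0.002]
shift tool [0.009  0.0134 0.0329] len 0.0366
turn [-0.01  0.11  0.09]
```

Request:
play_rows([
  [[0,0.007,0.016,0,0,0,255],[0,0.006,0.014,0,0,0,255],[0,0.001,0.003,0,0,0,255],[0,0,0,0,0,0,255]],
])

```text
time_s: 7.28
ee_pos: [0.4771, -0.032, 0.3907]
tcp_rot: [-0.401, 0.582, 0.4, 0.583]
ft_force: [0.4, 0.4, -0.6]
finger_gap: 0.269
```

Run:
```python
from h import *
p,M=st(); goto((.477,-.03,.211),M,p); turn(M,69.4)
im=camera("side"); cv2.imwrite("pics/side3.png",im)
cv2.imwrite("pics/s3c.png",cv2.resize(im[130:260,240:370],None,fx=4.6,fy=4.6,interpolation=2))
hsv=cv2.cvtColor(im,cv2.COLOR_BGR2HSV); y=cv2.inRange(hsv,(18,130,100),(38,255,255))
n,l,s,c=cv2.connectedComponentsWithStats(y)
for i in range(1,n):
    if s[i,4]>8: print("syel",s[i],c[i].round(1))
b=cv2.inRange(hsv,(100,100,20),(128,255,160)); n,l,s,c=cv2.connectedComponentsWithStats(b)
for i in range(1,n):
    if s[i,4]>60: print("blue",s[i],c[i].round(1))
g=p+.171*M[:,0]
for z in (g[2]-.095,g[2]-.05): print("axis proj",z.round(3),proj("side",(g[0],g[1],z)).round(1))
for z in (0,.04,.101): print("pail proj",proj("side",(.477,-.03,z)).round(1))
```

```text
t 7.28 tcp [ 0.4771 -0.032   0.3907] grasp [ 0.4773 -0.0319  0.2197] F [ 0.4  0.4 -0.6] gap 0.269
x [ 0.001  0.    -1.   ] y [-0.933  0.359 -0.001] z [0.359 0.934 0.001]
shift tool [0.0087 0.001  0.0017] len 0.0089
turn [-0.41  0.05  0.07]
syel [215 107  16   5  32] [221.7 109.2]
syel [425 125  19  12  33] [434.3 130.1]
syel [281 130   4   4  10] [282.5 131.6]
syel [435 141  12   7  39] [440.9 144.3]
syel [331 146  11  10  76] [336.  150.2]
syel [224 148  29  24  45] [236.4 163.4]
syel [254 160  31   9  46] [268.8 164. ]
syel [395 173   4   3   9] [396.7 174. ]
syel [241 179  18   8  37] [248.3 181.5]
syel [401 178  19  15  41] [409.2 184.5]
syel [ 423  183   90   54 1513] [467.  210.7]
syel [243 189  22  14 122] [251.6 195.6]
syel [458 201  24   8 117] [470.  204.3]
syel [289 206  24  19 336] [300.6 215.3]
syel [491 276  23  10  35] [500.5 281.9]
syel [421 368   3   4   9] [422.1 369.7]
blue [377   0  25  28 646] [389.3  12.8]
blue [289 225  25  21 377] [301.3 235.8]
axis proj 0.125 [299.5 206.7]
axis proj 0.17 [298.9 194.2]
pail proj [300.7 238.8]
pail proj [300.2 228.8]
pail proj [299.5 212.8]
```

View pics/s3c.png

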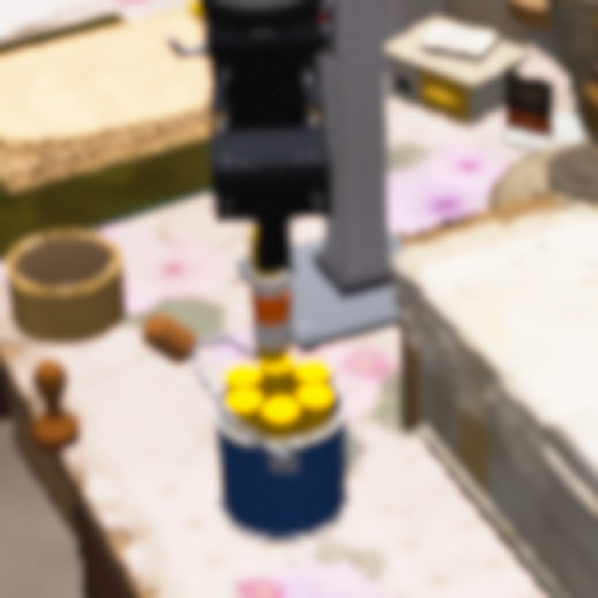

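The held stick's axis is at column ≈299.4 and the cap ring's centre at ≈300.6, row 215. That puts the stick about 2 mm left of the gap, so I shift it and lower.

Request:
play_rows([
  [[0,-0.0017,0.0016,0,0,0,255],[0.012,0,0,0,0,0,255],[0,0,0,0,0,0,255]],
])

```text
time_s: 7.7
ee_pos: [0.4794, -0.0318, 0.3775]
tcp_rot: [-0.4, 0.583, 0.4, 0.583]
ft_force: [-0.0, -0.0, 0.3]
finger_gap: 0.269
```

Run:
```python
from h import *
p,M=st(); goto((.4795,-.031,.2),M,p)
```

```text
t 7.7 tcp [ 0.4794 -0.0318  0.3775] grasp [ 0.4795 -0.0317  0.2065] F [-0.  -0.   0.3] gap 0.269
x [ 0.001  0.    -1.   ] y [-0.933  0.36  -0.001] z [0.36  0.933 0.001]
shift tool [0.0065 0.0003 0.0007] len 0.0066
```

Foot at about 0.110; lower to about 0.075 in small steps.

Request:
play_rows([
  [[0.008,0,0.0006,0,0,0,255],[0.008,0,0,0,0,0,255],[0.006,0,0,0,0,0,255],[0.006,0,0,0,0,0,255],[0.006,0,0,0,0,0,255],[0,0,0,0,0,0,255]],
])

```text
time_s: 8.45
ee_pos: [0.4795, -0.0313, 0.3404]
tcp_rot: [-0.4, 0.583, 0.4, 0.583]
ft_force: [-0.5, 0.4, 0.4]
finger_gap: 0.268
```

Run:
```python
from h import *
p,M=st()
im=camera("side"); cv2.imwrite("pics/s4c.png",cv2.resize(im[150:260,250:360],None,fx=4,fy=4,interpolation=2))
```

```text
t 8.45 tcp [ 0.4795 -0.0313  0.3404] grasp [ 0.4794 -0.0312  0.1694] F [-0.5  0.4  0.4] gap 0.268
x [-0.     0.001 -1.   ] y [-0.933  0.36   0.001] z [0.36  0.933 0.   ]
```

View pics/s4c.png

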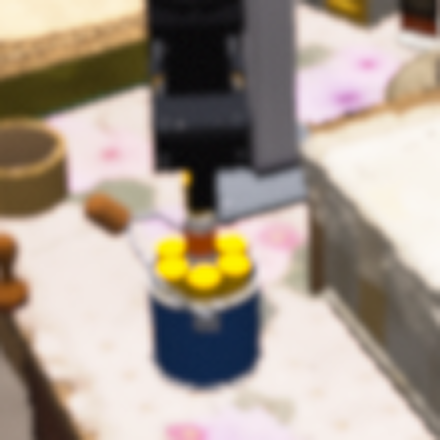

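The foot is in the gap: the stick's band sits between the caps and the force is near zero. Next I lower further, release, and check.

Request:
play_rows([
  [[0.01,0,0,0,0,0,255],[0.01,0,0,0,0,0,255],[0.01,0,0,0,0,0,255],[0.009,0,0,0,0,0,255],[0,0,0,0,0,0,255],[0,0,0,0,0,0,150],[0,0,0,0,0,0,150],[0,0,0,0,0,0,150]],
])

```text
time_s: 9.5
ee_pos: [0.4799, -0.0313, 0.2998]
tcp_rot: [-0.4, 0.583, 0.4, 0.584]
ft_force: [-0.2, -0.4, -0.2]
finger_gap: 0.408
```

Run:
```python
from h import *
p,M=st()
```

```text
t 9.5 tcp [ 0.4799 -0.0313  0.2998] grasp [ 0.4802 -0.0313  0.1288] F [-0.2 -0.4 -0.2] gap 0.408
x [ 0.002  0.    -1.   ] y [-0.933  0.36  -0.001] z [0.36  0.933 0.001]
```

Request:
play_rows([
  [[-0.02,0,0,0,0,0,150],[-0.02,0,0,0,0,0,150],[0,0,0,0,0,0,255],[0,0,0,0,0,0,255],[0,0,0,0,0,0,255],[0,0,0,0,0,0,255],[0,0,0,0,0,0,255],[0.012,0,0,0,0,0,255],[0.01,0,0,0,0,0,255],[0.008,0,0,0,0,0,255]],
])

```text
time_s: 10.75
ee_pos: [0.4791, -0.0312, 0.3064]
tcp_rot: [-0.399, 0.583, 0.4, 0.583]
ft_force: [0.0, -0.1, 0.0]
finger_gap: -0.001
```

Run:
```python
from h import *
p,M=st()
im=camera("side"); cv2.imwrite("pics/s5.png",im)
```

```text
t 10.75 tcp [ 0.4791 -0.0312  0.3064] grasp [ 0.4789 -0.0311  0.1354] F [ 0.  -0.1  0. ] gap -0.001
x [-0.001  0.001 -1.   ] y [-0.933  0.36   0.002] z [0.36  0.933 0.   ]
```

Request:
play_rows([
  [[0.006,0,0,0,0,0,255],[0.004,0,0,0,0,0,255],[0.003,0,0,0,0,0,255],[0.002,0,0,0,0,0,255],[0,0,0,0,0,0,255]],
])

```text
time_s: 11.42
ee_pos: [0.4801, -0.0314, 0.2922]
tcp_rot: [-0.4, 0.583, 0.4, 0.584]
ft_force: [-0.3, 0.4, -0.2]
finger_gap: 0.009
```

Run:
```python
from h import *
p,M=st()
```

```text
t 11.43 tcp [ 0.4801 -0.0314  0.2922] grasp [ 0.4804 -0.0314  0.1212] F [-0.3  0.4 -0.2] gap 0.009
x [ 0.001  0.    -1.   ] y [-0.933  0.36  -0.001] z [0.36  0.933 0.001]
```

Request:
play_rows([
  [[0.002,0,0,0,0,0,255],[0.002,0,0,0,0,0,255],[0,0,0,0,0,0,255]],
])

```text
time_s: 11.8
ee_pos: [0.4818, -0.0317, 0.2918]
tcp_rot: [-0.402, 0.581, 0.398, 0.585]
ft_force: [0.1, 0.1, -0.6]
finger_gap: 0.005
```

Request:
play_rows([
  [[-0.045,0,0,0,0,0,255],[-0.05,0,0,0,0,0,255],[0,0.04,0,0,0,0,255],[0,0.04,0,0,0,0,255],[0,0.04,0,0,0,0,255],[0,0,0,0,0,0,255]],
])

```text
time_s: 12.55
ee_pos: [0.3654, 0.0126, 0.3858]
tcp_rot: [-0.4, 0.582, 0.399, 0.584]
ft_force: [0.8, 0.5, -0.2]
finger_gap: 0.008
```

Run:
```python
from h import *
p,M=st(); goto((.480-.107,-.031+.041,.157),M,p); turn(M,69)
ims=camera("side");imt=camera("top"); cv2.imwrite("pics/s6.png",ims); cv2.imwrite("pics/t6.png",imt)
a=cv2.resize(ims[160:260,240:340],None,fx=4,fy=4,interpolation=2); b=cv2.resize(imt[170:270,260:360],None,fx=4,fy=4,interpolation=2)
cv2.imwrite("pics/c6.png",np.hstack([a,b]))
```

```text
t 12.55 tcp [0.3654 0.0126 0.3858] grasp [0.366  0.0127 0.2148] F [ 0.8  0.5 -0.2] gap 0.008
x [ 0.003  0.    -1.   ] y [-0.933  0.361 -0.003] z [0.361 0.933 0.001]
shift tool [ 0.0578 -0.0073 -0.    ] len 0.0583
turn [-0.15  0.08  0.17]
```

View pics/c6.png

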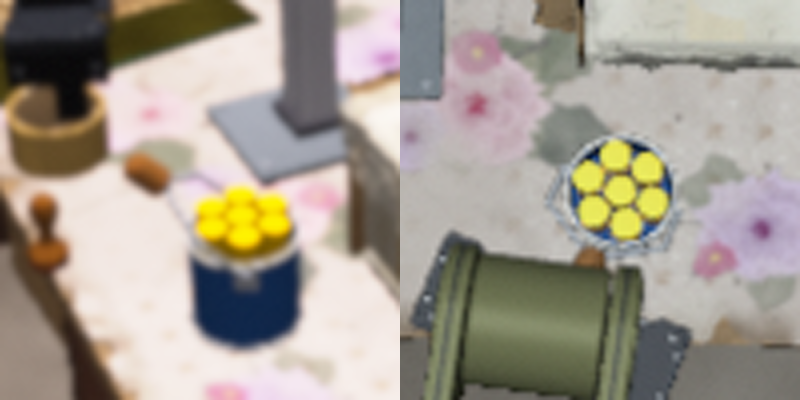

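All seven caps are level, with the last one in the middle: side (300,213), top (315,217). The knob is at side (277,203). Now I go down behind the knob and push it up.

Request:
play_rows([
  [[0.03,0,0,0,0,0,255],[0.025,0,0,0,0,0,255],[0.003,-0.012,0,0,0,0,255],[0,-0.012,0,0,0,0,255],[-0.001,-0.012,0,0,0,0,255],[-0.002,-0.012,0,0,0,0,255],[-0.003,-0.012,0,0,0,0,255],[-0.003,-0.01,0,0,0,0,255],[-0.003,-0.008,0,0,0,0,255],[0,0,0,0,0,0,255]],
])

```text
time_s: 13.9
ee_pos: [0.4492, -0.0202, 0.3385]
tcp_rot: [-0.398, 0.584, 0.399, 0.584]
ft_force: [-0.4, 1.0, -0.2]
finger_gap: 0.008
```

Run:
```python
from h import *
p,M=st(); g=p+.171*M[:,0]; print("offset along -x_pail",np.dot(g[:2]-[.480,-.031],[-.934,.358]).round(4),"tip z",(g[2]-.019).round(4))
ims=camera("side"); cv2.imwrite("pics/s7.png",ims); print([ (np.round(d["point"],1),d["confidence"]) for n in ("bail_knob","pail") for d in spot_in(n,"side")[:2]])
```

```text
t 13.9 tcp [ 0.4492 -0.0202  0.3385] grasp [ 0.449  -0.0202  0.1675] F [-0.4  1.  -0.2] gap 0.008
x [-0.001  0.    -1.   ] y [-0.931  0.364  0.001] z [0.364 0.931 0.   ]
offset along -x_pail 0.0328 tip z 0.1485
[(array([298.8, 194. ]), 0.59), (array([297.9, 232.8]), 0.57), (array([291.6, 213.1]), 0.21)]
```

Request:
play_rows([
  [[0,-0.004,0,0,0,0,255],[0,0,0,0,0,0,255],[0,0.015,0,0,0,0,255],[-0.04,0,0,0,0,0,100],[-0.03,0,0,0,0,0,100],[0,-0.018,0,0,0,0,100],[0,-0.018,0,0,0,0,100],[0,0,0,0,0,0,100],[0,0,0,0,0,0,100]],
])

```text
time_s: 15.18
ee_pos: [0.4662, -0.0267, 0.4086]
tcp_rot: [-0.398, 0.585, 0.401, 0.582]
ft_force: [-0.4, 0.3, 0.2]
finger_gap: 0.571
```

Run:
```python
from h import *
p,M=st(); 
ims=camera("side"); cv2.imwrite("pics/s8.png",ims)
k=[d["point"] for d in spot_in("bail_knob","side")[:1]]; print("knob",k)
for off in (0,.005,.01,.015): print(off,proj("side",(.480-.934*off,-.031+.358*off,.174)).round(1))
goto((.480-.934*.005,-.031+.358*.005,.177),M,p); turn(M,69)
cv2.imwrite("pics/s8c.png",cv2.resize(ims[150:260,250:360],None,fx=4,fy=4,interpolation=2))
```

```text
t 15.18 tcp [ 0.4662 -0.0267  0.4086] grasp [ 0.4653 -0.0264  0.2376] F [-0.4  0.3  0.2] gap 0.571
x [-0.005  0.002 -1.   ] y [-0.932  0.363  0.006] z [ 0.363  0.932 -0.   ]
knob [[297.1, 192.3]]
0 [299.6 192.7]
0.005 [297.9 192.7]
0.01 [296.2 192.8]
0.015 [294.5 192.9]
shift tool [ 0.0605 -0.0107  0.001 ] len 0.0614
turn [-0.26 -0.02 -0.32]
```

View pics/s8c.png

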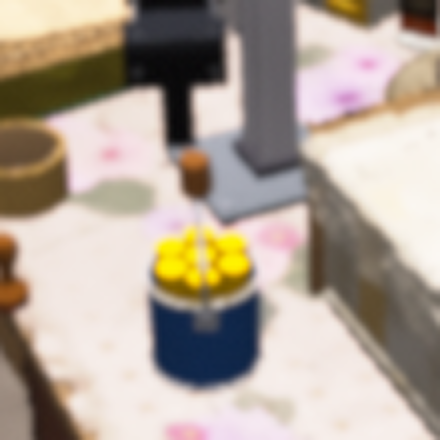

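The bail is nearly upright, with the knob at side (298.7,193), and the pail hasn't moved. I descend over the knob and grip it.

Request:
play_rows([
  [[0,-0.011,0.001,0,0,-0.3,100],[0.02,0,0,0,0,0,100],[0.025,0,0,0,0,0,100],[0.014,0,0,0,0,0,100],[0,0,0,0,0,0,255],[0,0,0,0,0,0,255],[0,0,0,0,0,0,255],[0,0,0,0,0,0,255],[0,0,0,0,0,0,255],[0,0,0,0,0,0,255]],
], force=30)

```text
time_s: 16.52
ee_pos: [0.477, -0.0297, 0.3456]
tcp_rot: [-0.399, 0.584, 0.399, 0.583]
ft_force: [-0.1, 0.4, -1.7]
finger_gap: 0.254
```

Run:
```python
from h import *
p,M=st(); turn(M,69); turn(M,89)
for c in("side","top"):
    im=camera(c); cv2.imwrite(f"pics/{c}9.png",im)
    print(c,[(n,np.round(d["point"],1),round(d["confidence"],2)) for n in ("hook_trough","bail_bar","bail_knob","pointer_tip","rider_tab","rider_mark","scale_stand") for d in spot_in(n,c)[:2]])
```

```text
t 16.52 tcp [ 0.477  -0.0297  0.3456] grasp [ 0.4769 -0.0298  0.1746] F [-0.1  0.4 -1.7] gap 0.254
x [-0. -0. -1.] y [-0.932  0.362  0.   ] z [ 0.362  0.932 -0.001]
turn [-0.24 -0.03 -0.01]
turn [-2.024e+01 -3.000e-02 -1.000e-02]
side [('bail_bar', array([299.3, 217.6]), 0.38), ('pointer_tip', array([311.6, 137.5]), 0.64), ('rider_tab', array([300.2, 209. ]), 0.74), ('rider_mark', array([298.7, 235.8]), 0.32), ('scale_stand', array([319.3, 161.5]), 0.56)]
top [('hook_trough', array([237. , 178.7]), 0.7), ('bail_knob', array([217.5, 236.6]), 0.57), ('pointer_tip', array([237.5, 179.8]), 0.54), ('rider_tab', array([208.2, 178.9]), 0.65), ('rider_mark', array([207.1, 176. ]), 0.72), ('scale_stand', array([313.6, 230.6]), 0.69), ('scale_stand', array([439.8, 190.8]), 0.36)]
```

Request:
play_rows([
  [[-0.004,0,0,0,0,0,255],[-0.008,0,0,0,0,0,255],[-0.015,0,0,0,0,0,255],[-0.02,0,0,0,0,0,255],[-0.025,0,0,0,0,0,255],[-0.025,0,0,0,0,0,255],[-0.02,0,0,0,0,0,255],[-0.008,0,0,0,0,0,255],[0,0,0,0,0,0,255]],
])

```text
time_s: 18.45
ee_pos: [0.4764, -0.0294, 0.4779]
tcp_rot: [-0.399, 0.584, 0.4, 0.583]
ft_force: [-0.5, 0.1, -4.7]
finger_gap: 0.253
```

Run:
```python
from h import *
p,M=st(); goto((.445,.185,.289),M,p); turn(M,89)
for z in (.21,.22,.23,.24,.25): print(z,proj("side",(.560,.279,z)).round(1),proj("top",(.560,.279,z)).round(1))
for x in (.495,.515): print("hook",proj("side",(x,.185,.25)).round(1),proj("top",(x,.185,.25)).round(1))
im=camera("side"); cv2.imwrite("pics/s10.png",im)
a=cv2.resize(im[115:225,270:380],None,fx=3.6,fy=3.6,interpolation=2); b=cv2.resize(cv2.imread("pics/side0.png")[115:225,260:370],None,fx=3.6,fy=3.6,interpolation=2)
cv2.imwrite("pics/c10.png",np.hstack([a,b]))
```

```text
t 18.45 tcp [ 0.4764 -0.0294  0.4779] grasp [ 0.4761 -0.0294  0.3069] F [-0.5  0.1 -4.7] gap 0.253
x [-0.001  0.    -1.   ] y [-0.932  0.362  0.001] z [ 0.362  0.932 -0.   ]
shift tool [0.0179 0.1066 0.1886] len 0.2173
turn [-2.023e+01 -1.000e-02 -8.000e-02]
0.21 [285.  133.9] [210.1 183.8]
0.22 [284.8 131.3] [209.4 183.3]
0.23 [284.7 128.6] [208.6 182.8]
0.24 [284.5 125.9] [207.8 182.3]
0.25 [284.3 123.3] [207.1 181.8]
hook [276.4 138.5] [239. 205.]
hook [282.2 137.2] [239.2 198.1]
```

View pics/c10.png

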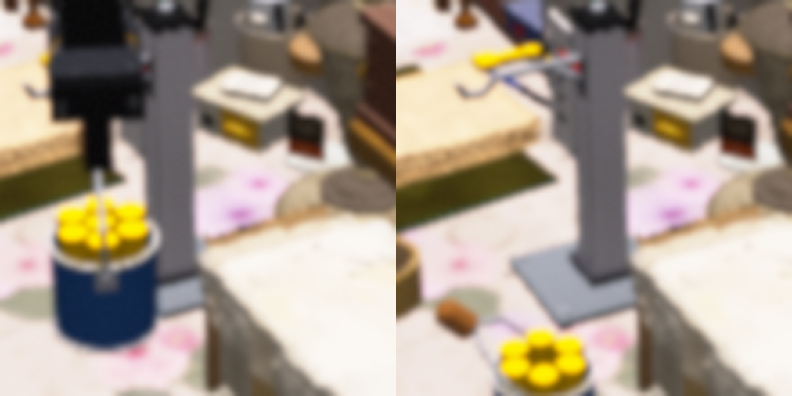

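The pail hangs straight from the gripper; wrist force is −4.7 N. In the initial view the hook's tip is at (278,139), its trough at about (282,141) and the rider tab at about (286,132), so the tab is near z 0.22. Next I turn the pail square to the hook.

Request:
play_rows([
  [[0,0,0,-4,0,0,255],[0,0,0,-5,0,0,255],[0,0,0,-5,0,0,255],[0,0,0,-4,0,0,255],[0,0,0,-2,0,0,255],[0,0.01,0.02,0,0,0,255],[0,0.01,0.03,0,0,0,255],[0,0.01,0.03,0,0,0,255],[0,0.01,0.03,0,0,0,255],[0,0,0.03,0,0,0,255],[0,0,0.03,0,0,0,255],[0,0,0.02,0,0,0,255],[0,0,0.01,0,0,0,255],[0,0,0,0,0,0,255]],
])

```text
time_s: 20.25
ee_pos: [0.436, 0.1765, 0.4631]
tcp_rot: [-0.49, 0.51, 0.504, 0.497]
ft_force: [0.4, -0.4, -3.6]
finger_gap: 0.253
```

Run:
```python
from h import *
p,M=st(); goto((.445,.185,.296),M,p); turn(M,88.5)
```

```text
t 20.25 tcp [0.436  0.1765 0.4631] grasp [0.4315 0.1767 0.2922] F [ 0.4 -0.4 -3.6] gap 0.253
x [-0.026  0.001 -1.   ] y [-1.     0.013  0.026] z [0.013 1.    0.001]
shift tool [-0.0041 -0.0133  0.0085] len 0.0163
turn [ 0.77  0.03 -1.51]
```

Request:
play_rows([
  [[-0.005,0,0.008,0,0,-1.5,255],[-0.001,-0.015,0,0.7,0,0,255],[0,-0.02,0,0,0,0,255],[0,-0.02,0,0,0,0,255],[0,-0.012,0,0,0,0,255],[0,-0.006,0,0,0,0,255],[0,0,0,0,0,0,255],[0,0,0,0,0,0,255]],
])

```text
time_s: 21.25
ee_pos: [0.5147, 0.1802, 0.4699]
tcp_rot: [-0.493, 0.507, 0.491, 0.508]
ft_force: [-0.3, 0.5, -5.6]
finger_gap: 0.252
```

Run:
```python
from h import *
p,M=st(); goto((.515,.185,.296),M,p); turn(M,88.5)
im=camera("side"); cv2.imwrite("pics/s11.png",im)
cv2.imwrite("pics/c11.png",cv2.resize(im[100:210,240:350],None,fx=5.4,fy=5.4,interpolation=2))
g=p+.171*M[:,0]
for z in (.03,.15,.27): print("below grasp",z,proj("side",(g[0],g[1],z)).round(1))
for q in [(.515,.185,.243),(.499,.185,.255)]: print(proj("side",q).round(1))
```

```text
t 21.25 tcp [0.5147 0.1802 0.4699] grasp [0.5152 0.18   0.2989] F [-0.3  0.5 -5.6] gap 0.252
x [ 0.003 -0.001 -1.   ] y [-0.999  0.032 -0.003] z [ 0.032  0.999 -0.001]
shift tool [0.0029 0.0004 0.005 ] len 0.0058
turn [-0.31 -0.04  0.18]
below grasp 0.03 [286.5 194.9]
below grasp 0.15 [284.5 164.9]
below grasp 0.27 [282.4 132.2]
[282.3 139.2]
[277.4 136.9]
```

View pics/c11.png

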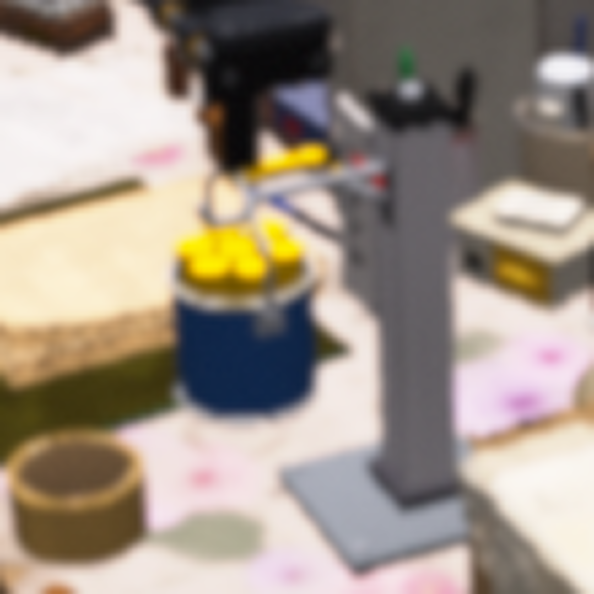

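The picture shows the knob centred in the fingers, the pail at crop (245,330), and the bail's wire over the hook's trough near (225,200). The bar is above the trough, so I lower onto the hook.

Request:
play_rows([
  [[0.005,0,0.005,-1,0,0,255],[0.007,0,0,-1,0,0,255],[0.007,0,0,-1,0,0,255],[0.006,0,0,0,0,0,255],[0.006,0,0,0,0,0,255],[0.006,0,0,0,0,0,255],[0.006,0,0,0,0,0,255],[0.005,0,0,0,0,0,255],[0,0,0,0,0,0,255]],
])

```text
time_s: 22.42
ee_pos: [0.514, 0.1858, 0.419]
tcp_rot: [0.507, -0.493, -0.505, -0.494]
ft_force: [-0.3, 0.3, -2.5]
finger_gap: 0.254
```

Run:
```python
from h import *
p,M=st(); turn(M,88.5); f=[]
for i in range(3):
    im=camera("side"); f.append(sense()["ft_force"][2])
print(np.round(f,2)); cv2.imwrite("pics/s12.png",im)
print([(n,np.round(d["point"],1),round(d["confidence"],2)) for n in ("hook_trough","bail_bar","pointer_tip","rider_mark","rider_tab") for d in spot_in(n,"side")[:2]])
```

```text
t 22.43 tcp [0.514  0.1858 0.419 ] grasp [0.5146 0.1858 0.248 ] F [-0.3  0.3 -2.5] gap 0.254
x [ 0.003 -0.    -1.   ] y [-1.    -0.025 -0.003] z [-0.025  1.    -0.   ]
turn [ 2.96 -0.02  0.2 ]
[-2.34 -2.75 -3.08]
[('hook_trough', array([302.9, 139. ]), 0.61), ('bail_bar', array([308.2, 136.6]), 0.2), ('pointer_tip', array([303. , 140.1]), 0.56), ('pointer_tip', array([254.5, 192.1]), 0.4), ('rider_mark', array([397.7, 305.1]), 0.5), ('rider_tab', array([302.1, 138.5]), 0.56)]
```

The force fell from about −4.7 to about −2.6 N as the spring took load, so the bar is in the hook. I continue down.

Request:
play_rows([
  [[0.006,0,0,0,0,0,255],[0.006,0,0,0,0,0,255],[0.006,0,0,0,0,0,255],[0.005,0,0,0,0,0,255],[0.003,0,0,0,0,0,255],[0,0,0,0,0,0,255]],
])

```text
time_s: 23.58
ee_pos: [0.5143, 0.1859, 0.3925]
tcp_rot: [0.508, -0.492, -0.505, -0.495]
ft_force: [-1.1, 0.4, -1.1]
finger_gap: 0.256
```

Run:
```python
from h import *
p,M=st(); f=[]
for i in range(8):
    im=camera("side"); f.append(sense()["ft_force"][2])
print(np.round(f,2),np.mean(f)); cv2.imwrite("pics/s13.png",im)
```

```text
t 23.57 tcp [0.5143 0.1859 0.3925] grasp [0.5152 0.1859 0.2215] F [-1.1  0.4 -1.1] gap 0.256
x [ 0.005  0.    -1.   ] y [-1.    -0.025 -0.005] z [-0.025  1.    -0.   ]
[-0.84 -0.12 -0.36 -0.79 -0.57 -0.45  0.02 -0.81] -0.4906537327345377
```

Request:
play_rows([
  [[0.003,0,0,0,0,0,255],[0.003,0,0,0,0,0,255],[0,0,0,0,0,0,255]],
])

```text
time_s: 24.35
ee_pos: [0.5143, 0.1859, 0.3864]
tcp_rot: [0.508, -0.492, -0.505, -0.495]
ft_force: [-1.0, 0.5, -0.3]
finger_gap: 0.253
```

Run:
```python
from h import *
p,M=st(); f=[]
for i in range(10):
    im=camera("side"); f.append(sense()["ft_force"][2])
print(np.mean(f)); cv2.imwrite("pics/s14.png",im)
cv2.imwrite("pics/c14.png",cv2.resize(im[100:210,240:350],None,fx=5.4,fy=5.4,interpolation=2))
```

```text
t 24.35 tcp [0.5143 0.1859 0.3864] grasp [0.5152 0.1859 0.2154] F [-1.   0.5 -0.3] gap 0.253
x [ 0.005  0.    -1.   ] y [-1.    -0.025 -0.005] z [-0.025  1.    -0.   ]
-0.2425873991281172
```

View pics/c14.png

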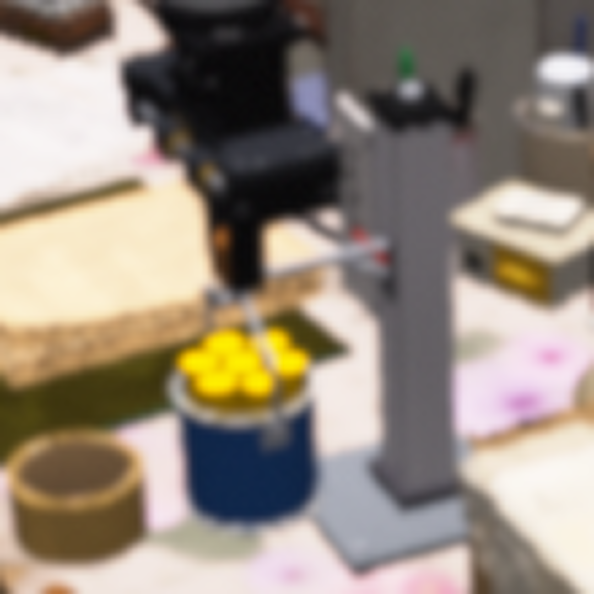

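The pail hangs at crop (250,445), nearly upright with a slight lean, and the hook arm has sunk to crop row ~265. The remaining force is about −0.2 N. I ease 3 mm back to take out the sideways load, then open slowly.

Request:
play_rows([
  [[0.001,0.003,0,0,0,0,255],[0,0,0,0,0,0,255]],
], force=10)

```text
time_s: 25.1
ee_pos: [0.512, 0.1858, 0.3868]
tcp_rot: [0.509, -0.491, -0.504, -0.496]
ft_force: [-0.2, -0.0, 0.9]
finger_gap: 0.256
```

Run:
```python
from h import *
p,M=st(); f=[]
for i in range(8):
    im=camera("side"); f.append(sense()["ft_force"])
print(np.mean(f,0).round(2))
```

```text
t 25.1 tcp [0.512  0.1858 0.3868] grasp [0.5138 0.1859 0.2158] F [-0.2 -0.   0.9] gap 0.256
x [ 0.011  0.001 -1.   ] y [-1.    -0.025 -0.011] z [-0.025  1.     0.001]
[-0.18 -0.12  0.06]
```

Request:
play_rows([
  [[0,0,0,0,0,0,180],[0,0,0,0,0,0,160],[0,0,0,0,0,0,140],[0,0,0,0,0,0,130],[0,0,0,0,0,0,130]],
])

```text
time_s: 26.12
ee_pos: [0.5119, 0.1858, 0.3864]
tcp_rot: [0.509, -0.491, -0.504, -0.496]
ft_force: [-0.1, -0.9, -0.0]
finger_gap: 0.491
```

Run:
```python
from h import *
p,M=st(); 
im=camera("side"); cv2.imwrite("pics/s15.png",im)
print([(n,np.round(d["point"],1),round(d["confidence"],2)) for n in ("pail","bail_knob","pointer_tip","rider_tab") for d in spot_in(n,"side")[:2]])
cv2.imwrite("pics/c15.png",cv2.resize(im[100:210,240:350],None,fx=4.6,fy=4.6,interpolation=2))
```

```text
t 26.12 tcp [0.5119 0.1858 0.3864] grasp [0.5136 0.1859 0.2155] F [-0.1 -0.9 -0. ] gap 0.491
x [ 0.01   0.001 -1.   ] y [-1.    -0.025 -0.01 ] z [-0.025  1.     0.   ]
[('pail', array([282. , 189.1]), 0.98), ('bail_knob', array([280.2, 142.8]), 0.47), ('pointer_tip', array([307.2, 146.4]), 0.44), ('pointer_tip', array([255. , 194.2]), 0.27), ('rider_tab', array([256.5, 192.4]), 0.43), ('rider_tab', array([284.9, 185.1]), 0.2)]
```

View pics/c15.png

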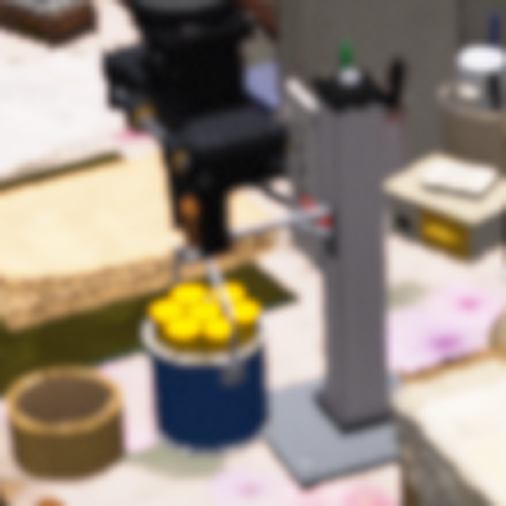

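The fingers are open and the pail stays on the hook, centred at side (282,189). I retreat straight up.

Request:
play_rows([
  [[-0.008,0,0,0,0,0,130],[-0.02,0,0,0,0,0,130],[-0.03,0,0,0,0,0,130],[-0.03,0,0,0,0,0,130],[-0.03,0,0,0,0,0,130],[-0.02,0.03,0,0,0,0,255],[0,0.05,0,0,0,0,255],[0,0.06,0,0,0,0,255],[0,0.03,0,0,0,0,255],[0,0,0,0,0,0,255],[0,0,0,0,0,0,255],[0,0,0,0,0,0,255]],
])

```text
time_s: 27.88
ee_pos: [0.3351, 0.1803, 0.5445]
tcp_rot: [0.512, -0.485, -0.5, -0.503]
ft_force: [-0.3, 0.1, 1.1]
finger_gap: 0.004
```

Run:
```python
from h import *
p,M=st(); goto((.5616,.278,.30),M,p)
im=camera("side"); cv2.imwrite("pics/s16.png",im); it=camera("top"); cv2.imwrite("pics/t16.png",it)
print([(c,n,np.round(d["point"],1),round(d["confidence"],2)) for c in ("side","top") for n in ("pail","bail_knob","pointer_tip","rider_tab","rider_mark") for d in spot_in(n,c)[:2]])
a=cv2.resize(im[115:185,260:330],None,fx=5.7,fy=5.7,interpolation=2); b=cv2.resize(it[150:220,195:265],None,fx=5.7,fy=5.7,interpolation=2)
cv2.imwrite("pics/c16.png",np.hstack([a,b]))
for nm,im in (("side0",cv2.imread("pics/side0.png")),("s16",im)):
    h=cv2.cvtColor(im,cv2.COLOR_BGR2HSV); r=(cv2.inRange(h,(0,110,70),(7,255,255))|cv2.inRange(h,(173,110,70),(180,255,255)))[110:190,290:330]
    n,l,s,c=cv2.connectedComponentsWithStats(r); print(nm,[(s[i][:2]+[290,110],s[i][2:],c[i].round(1)+[290,110]) for i in range(1,n) if s[i,4]>2])
```

```text
t 27.88 tcp [0.3351 0.1803 0.5445] grasp [0.3402 0.1816 0.3736] F [-0.3  0.1  1.1] gap 0.004
x [ 0.03   0.007 -1.   ] y [-0.999 -0.024 -0.03 ] z [-0.024  1.     0.007]
shift tool [ 0.0809 -0.2213  0.0905] len 0.2524
[('side', 'pail', array([282.6, 184.3]), 0.94), ('side', 'pail', array([317.2, 156.4]), 0.37), ('side', 'bail_knob', array([284.1, 148.2]), 0.44), ('side', 'pointer_tip', array([298.2, 148.3]), 0.47), ('side', 'rider_tab', array([290.6, 132.2]), 0.43), ('side', 'rider_tab', array([286.2, 151.5]), 0.33), ('side', 'rider_mark', array([288.1, 132.1]), 0.59), ('top', 'pail', array([256.6, 208.9]), 0.9), ('top', 'bail_knob', array([240.2, 203.6]), 0.68), ('top', 'pointer_tip', array([241.7, 177. ]), 0.59), ('top', 'rider_tab', array([209.6, 175.4]), 0.47), ('top', 'rider_mark', array([204.7, 173.8]), 0.44)]
side0 []
s16 []
```

View pics/c16.png

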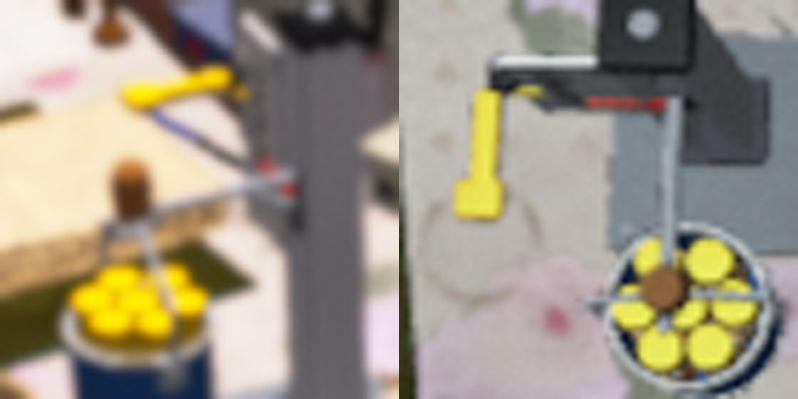

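The pail hangs still. The top view shows the red pointer's tip at ≈(227.8,167.5), the rider's mark at ≈(219.6,166) and the tab at ≈(209,185). The side view shows the pointer tip at ≈(306.5,144) and the mark at ≈(302,131.5).

Run:
```python
from h import *
o=np.array([.4,.4])
pt=tri(np.array((306.3,143.7)),np.array((227.5,167.2))); mk=tri(np.array((302.2,131.5)),np.array((219.3,165.8))); tb=tri((284.5,131.7),(208.8,184.3))
for n,v in (("pointer",pt),("mark",mk),("tab",tb)): print(n,v[0].round(4),v[1].round(4))
# z by side row at assumed xy; pointer tip -> mark 17 mm left
from scipy.optimize import brentq
zr=lambda x,y,row: brentq(lambda z:proj("side",(x,y,z))[1]-row,0,.5)
print("z pointer",zr(pt[0][0],pt[0][1],143.7),"z mark",zr(pt[0][0],pt[0][1]+.017,131.5),"tab",zr(.5616,.278,131.7))
for s in (.0,.054): print(proj("side",(.62,.243,.24-s)))
a=cv2.resize(cv2.imread("pics/s16.png")[120:155,278:313],None,fx=14,fy=14,interpolation=2)
b=cv2.resize(cv2.imread("pics/side0.png")[120:155,278:313],None,fx=14,fy=14,interpolation=2)
cv2.imwrite("pics/c17.png",np.hstack([a,b])[:, :800])
```

```text
pointer [0.6178 0.2353 0.1783] 0.0039
mark [0.613  0.2523 0.2187] 0.0009
tab [0.5582 0.2807 0.2178] 0.0021
z pointer 0.17864291138058372 z mark 0.21769630433566825 tab 0.21840898443601778
[304.8404498  126.50619271]
[305.35183531 140.74259421]
```

View pics/c17.png

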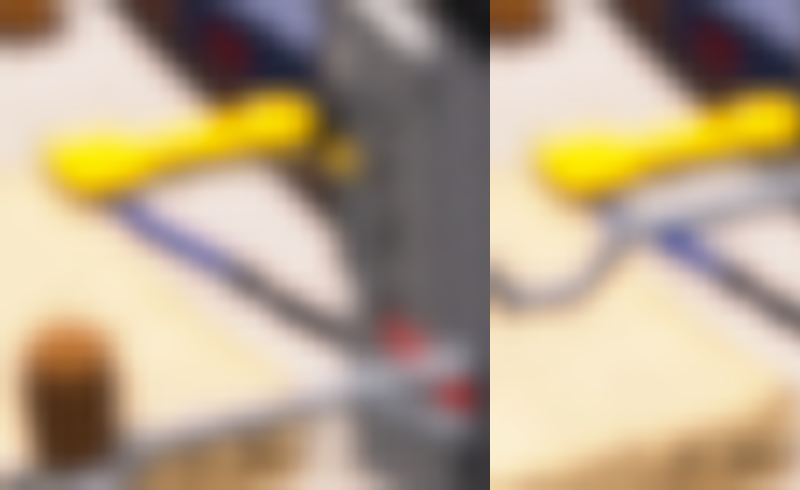

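The close-up shows the rider's mark at (302.1,130.8), well above the red pointer's tip at about (305.3,142.8). I move over the tab with closed fingers.

Request:
play_rows([
  [[0,0,0.04,1.5,0,0.8,255],[0,0,0.04,1.5,0,0.8,255],[0,-0.03,0.02,0,0,0,255],[0,-0.05,0,0,0,0,255],[0,-0.05,0,0,0,0,255],[0,-0.05,0,0,0,0,255],[0,-0.04,0,0,0,0,255],[0.02,0,0,0,0,0,255],[0.02,0,0,0,0,0,255],[0,0,0,0,0,0,255]],
])

```text
time_s: 29.72
ee_pos: [0.5593, 0.2779, 0.5022]
tcp_rot: [-0.491, 0.504, 0.495, 0.509]
ft_force: [-0.2, 0.6, 0.3]
finger_gap: 0.006
```

Run:
```python
from h import *
p,M=st(); goto((.561,.2795,.25),M,p); turn(M,89)
```

```text
t 29.73 tcp [0.5593 0.2779 0.5022] grasp [0.5594 0.2794 0.3313] F [-0.2  0.6  0.3] gap 0.006
x [ 0.001  0.009 -1.   ] y [-1.     0.027 -0.   ] z [0.027 1.    0.009]
shift tool [ 0.0813 -0.0015 -0.0005] len 0.0813
turn [-0.55  0.5   0.03]
```

Request:
play_rows([
  [[0.025,-0.0015,0,0,0.5,0,255],[0.025,0,0,0,0,0,255],[0.02,0,0,0,0,0,255],[0.01,0,0,0,0,0,255],[0,0,0,0,0,0,255]],
])

```text
time_s: 30.35
ee_pos: [0.5574, 0.2792, 0.4235]
tcp_rot: [-0.495, 0.504, 0.493, 0.508]
ft_force: [-0.1, 0.2, -0.4]
finger_gap: 0.005
```

Run:
```python
from h import *
p,M=st(); print("tip z",p[2]-.19); goto((.561,.2795,.25),M,p); turn(M,89)
```

```text
t 30.35 tcp [0.5574 0.2792 0.4235] grasp [0.5583 0.2795 0.2525] F [-0.1  0.2 -0.4] gap 0.005
x [ 0.006  0.002 -1.   ] y [-1.     0.024 -0.006] z [0.024 1.    0.002]
tip z 0.23354435187320027
shift tool [ 0.0026 -0.0026  0.    ] len 0.0037
turn [-0.36  0.13  0.32]
```

Request:
play_rows([
  [[0.006,-0.0026,0,0,0,0.3,255],[0.006,0,0,0,0,0,255],[0.006,0,0,0,0,0,255],[0.006,0,0,0,0,0,255],[0.006,0,0,0,0,0,255],[0.004,0,0,0,0,0,255],[0,0,0,0,0,0,255]],
])

```text
time_s: 31.22
ee_pos: [0.5608, 0.2793, 0.3905]
tcp_rot: [-0.494, 0.504, 0.494, 0.508]
ft_force: [-0.6, -0.7, -0.1]
finger_gap: 0.007
```

```bash
cat > m.py <<'E'
from h import *
from scipy.optimize import brentq
def cents(im,lo,hi,box):
    x0,x1,y0,y1=box; h=cv2.cvtColor(im[y0:y1,x0:x1],cv2.COLOR_BGR2HSV); m=cv2.inRange(h,lo[0],lo[1]); 
    if hi: m|=cv2.inRange(h,hi[0],hi[1])
    n,l,s,c=cv2.connectedComponentsWithStats(m,connectivity=8)
    return [((s[i][:4]+[x0,y0,0,0]).tolist(),int(s[i][4]),(c[i]+[x0,y0]).round(1).tolist()) for i in range(1,n) if s[i,4]>=2]
def show(tag):
    ims=camera("side"); cv2.imwrite(f"pics/s{tag}.png",ims); imt=camera("top"); cv2.imwrite(f"pics/t{tag}.png",imt)
    for nm,im,box in (("side",ims,(280,318,120,160)),("top",imt,(200,245,158,195))):
        print(nm,"yellow",cents(im,((17,110,90),(38,255,255)),None,box)); print(nm,"red",cents(im,((0,90,60),(9,255,255)),((170,90,60),(180,255,255)),box))
E
python3 - <<'E'
from m import *
p,M=st(); print("tip z",(p+.19*M[:,0])[2].round(4)); show(18)
E
```

```text
t 31.23 tcp [0.5608 0.2793 0.3905] grasp [0.5614 0.28   0.2195] F [-0.6 -0.7 -0.1] gap 0.007
x [ 0.004  0.004 -1.   ] y [-1.     0.024 -0.004] z [0.024 1.    0.004]
tip z 0.2005
side yellow [([281, 132, 23, 9], 89, [291.2, 136.4]), ([288, 156, 9, 4], 22, [291.2, 157.3]), ([281, 159, 3, 1], 3, [282.0, 159.0])]
side red [([296, 128, 5, 4], 6, [298.0, 129.5]), ([305, 143, 3, 2], 5, [306.2, 143.4]), ([310, 147, 2, 2], 4, [310.5, 147.5])]
top yellow [([217, 167, 5, 2], 6, [219.2, 167.2]), ([237, 192, 4, 3], 8, [238.8, 193.1])]
top red [([235, 167, 7, 3], 13, [238.2, 167.7])]
```

```bash
cat >> m.py <<'E'
def maps(im):
    a=im[126:152,296:314].astype(int); Y=np.minimum(a[:,:,1],a[:,:,2])-a[:,:,0]; Rd=a[:,:,2]-np.maximum(a[:,:,1],a[:,:,0])
    for nm,q,t in (("yellow",Y,25),("red",Rd,25)):
        print(nm,"cols 296..313"); 
        for i,r in enumerate(q):
            if r.max()>t: print(126+i," ".join(f"{v:4d}" if v>t else "   ." for v in r))
E
python3 - <<'E'
from m import *
maps(cv2.imread("pics/s16.png")); maps(cv2.imread("pics/s18.png"))
for z in (.2165,.1955,.182):
    for y in (.236,.253): print(z,y,proj("side",(.617,y,z)).round(1),proj("top",(.617,y,z)).round(1))
E
```

```text
yellow cols 296..313
126   42   52   50   34    .    .    .    .    .    .    .    .    .    .    .    .    .    .
127  127  150  149  114   53    .    .    .    .    .    .    .    .    .    .    .    .    .
128  198  217  206  173   91    .    .    .    .    .    .    .    .    .    .    .    .    .
129  204  200  187  154   88   43    .    .    .    .    .    .    .    .    .    .    .    .
130  128  124  106   79   58   61   58   30    .    .    .    .    .    .    .    .    .    .
131   45   42   42   36   36   58   67   40    .    .    .    .    .    .    .    .    .    .
132    .    .    .    .    .   30   38   26    .    .    .    .    .    .    .    .    .    .
145   30    .    .    .    .    .    .    .    .    .    .    .    .    .    .    .    .    .
146   36   30    .    .    .    .    .    .    .    .    .    .    .    .    .    .    .    .
147   32   29    .    .    .    .    .    .    .    .    .    .    .    .    .    .    .    .
151   27   32   34   28    .    .    .    .    .    .    .    .    .    .    .    .    .    .
red cols 296..313
126    .   27    .    .    
[... 3315 characters left out ...]
    .    .    .    .    .    .    .    .   41   45   28    .    .    .    .    .
147    .    .    .    .    .    .    .    .    .    .    .    .    .   35   53   42    .    .
148    .    .    .    .    .    .    .    .    .    .    .    .    .   46   69   57    .    .
149    .    .    .    .    .    .    .    .    .    .    .    .    .    .   30   28    .    .
151   28   31   33   29    .    .    .    .    .    .    .    .    .    .    .    .    .    .
0.2165 0.236 [305.1 133.8] [225.1 164.6]
0.2165 0.253 [303.1 131.8] [219.3 164.4]
0.1955 0.236 [305.3 139.3] [226.4 165.8]
0.1955 0.253 [303.3 137.3] [220.7 165.7]
0.182 0.236 [305.4 142.8] [227.3 166.6]
0.182 0.253 [303.4 140.8] [221.6 166.5]
```

Three estimates agree on about 12 mm more: the pointer line extended to the mark's column gives row 139.9 against 136.9 now, triangulation gives a pointer height of about 0.184, and the spring sink gives about 0.183. I press 12 mm.

Request:
play_rows([
  [[0.005,0,0,0,0,0,255],[0.005,0,0,0,0,0,255],[0.002,0,0,0,0,0,255],[0,0,0,0,0,0,255]],
])

```text
time_s: 31.82
ee_pos: [0.561, 0.2794, 0.3787]
tcp_rot: [-0.494, 0.504, 0.494, 0.508]
ft_force: [-0.2, 0.8, 1.1]
finger_gap: 0.007
```

Run:
```python
from m import *
p,M=st(); print("tip z",(p+.19*M[:,0])[2].round(4)); show(19); maps(cv2.imread("pics/s19.png"))
```

```text
t 31.82 tcp [0.561  0.2794 0.3787] grasp [0.5618 0.2801 0.2077] F [-0.2  0.8  1.1] gap 0.007
x [ 0.005  0.004 -1.   ] y [-1.     0.024 -0.005] z [0.024 1.    0.004]
tip z 0.1887
side yellow [([281, 137, 23, 7], 90, [291.2, 139.8]), ([288, 156, 9, 4], 21, [291.3, 157.3]), ([281, 159, 3, 1], 3, [282.0, 159.0])]
side red [([297, 129, 4, 4], 6, [298.8, 130.5]), ([305, 143, 3, 2], 5, [306.2, 143.4]), ([310, 147, 2, 2], 4, [310.5, 147.5])]
top yellow [([218, 167, 4, 2], 6, [219.5, 167.5]), ([237, 192, 4, 3], 8, [238.8, 193.1])]
top red [([235, 167, 7, 3], 12, [238.5, 167.7])]
yellow cols 296..313
136   38   50   57   60   48    .    .    .    .    .    .    .    .    .    .    .    .    .
137   98  116  127  126   99   48    .    .    .    .    .    .    .    .    .    .    .    .
138  176  186  186  172  130   66    .    .    .    .    .    .    .    .    .    .    .    .
139  182  170  144  107   75   54   48   29    .    .    .    .    .    .    .    .    .    .
140   75   70   55   38   30   39   60   52    .    .    .    .    .    .    .    .    .    .
141    .    .    .    .    .    
[... 1071 characters left out ...]
27   32    .    .    .    .    .    .    .
143    .    .    .    .    .    .    .    .    .   45   62   48    .    .    .    .    .    .
144    .    .    .    .    .    .    .    .    .   44   70   64   37    .    .    .    .    .
145    .    .    .    .    .    .    .    .    .    .   41   45   27    .    .    .    .    .
147    .    .    .    .    .    .    .    .    .    .    .    .    .   36   53   43    .    .
148    .    .    .    .    .    .    .    .    .    .    .    .    .   45   69   56    .    .
149    .    .    .    .    .    .    .    .    .    .    .    .    .    .   30   28    .    .
151   29   31   33   29    .    .    .    .    .    .    .    .    .    .    .    .    .    .
```

The mark is now at (302.4,140.2), and the pointer line at that column is at row 140.1. I retreat straight up, then make a last check.

Request:
play_rows([
  [[-0.01,0,0,0,0,0,255],[-0.03,0,0,0,0,0,255],[-0.05,0,0,0,0,0,255],[-0.05,0,0,0,0,0,255],[-0.02,0,0,0,0,0,255],[0,0.05,0,0,0,0,255],[0,0.05,0,0,0,0,255],[0,0.05,0,0,0,0,255],[0,0,0,0,0,0,255],[0,0,0,0,0,0,255],[0,0,0,0,0,0,255]],
])

```text
time_s: 33.3
ee_pos: [0.4079, 0.2822, 0.5397]
tcp_rot: [-0.493, 0.506, 0.494, 0.506]
ft_force: [0.1, -0.6, -0.1]
finger_gap: 0.005
```

Run:
```python
from m import *
p,M=st(); show(20); im=cv2.imread("pics/s20.png"); 
a=im[126:152,296:314].astype(int)
def cen(q,c0,c1,r0,r1,t=20):
    w=np.clip(q[r0-126:r1-126,c0-296:c1-296]-t,0,None); g=np.mgrid[r0:r1,c0:c1]; return (w*g[1]).sum()/w.sum(),(w*g[0]).sum()/w.sum()
Y=np.minimum(a[:,:,1],a[:,:,2])-a[:,:,0]; Rd=a[:,:,2]-np.maximum(a[:,:,1],a[:,:,0])
m=cen(Y,302,305,138,143); r1=cen(Rd,304,309,141,147); r2=cen(Rd,308,313,146,151); print("mark",m,"red",r1,r2)
print("line row at mark",r1[1]+(m[0]-r1[0])*(r2[1]-r1[1])/(r2[0]-r1[0]))
it=cv2.imread("pics/t20.png"); b=it[162:174,214:244].astype(int); Yt=np.minimum(b[:,:,1],b[:,:,2])-b[:,:,0]; Rt=b[:,:,2]-np.maximum(b[:,:,1],b[:,:,0])
for n,q,c0,c1 in (("mark",Yt,4,10),("red tip half",Rt,12,19),("red root",Rt,19,27)):
    w=np.clip(q[2:10,c0:c1]-20,0,None); g=np.mgrid[164:172,214+c0:214+c1]; print("top",n,(w*g[1]).sum()/w.sum(),(w*g[0]).sum()/w.sum(),w.sum(0))
for y in (.23,.236,.253): print(y,proj("top",(.616,y,.1837)).round(2),proj("side",(.616,y,.1837)).round(2))
z=[]
for n in ("pail","tape_roll","white_bottle","round_stamp"): print(n,[(np.round(d["point"],0).tolist(),round(d["confidence"],2)) for d in spot_in(n,"side")[:2]])
```

```text
t 33.3 tcp [0.4079 0.2822 0.5397] grasp [0.4076 0.2825 0.3687] F [ 0.1 -0.6 -0.1] gap 0.005
x [-0.001  0.002 -1.   ] y [-1.     0.025  0.001] z [0.025 1.    0.002]
side yellow [([281, 137, 23, 7], 89, [291.3, 139.8]), ([288, 156, 9, 4], 21, [291.2, 157.3]), ([281, 159, 3, 1], 3, [282.0, 159.0])]
side red [([288, 120, 2, 2], 3, [288.7, 120.3]), ([293, 123, 2, 3], 6, [293.5, 124.0]), ([296, 128, 5, 5], 8, [298.4, 130.0]), ([305, 143, 3, 2], 4, [306.0, 143.5]), ([310, 147, 2, 2], 4, [310.5, 147.5])]
top yellow [([218, 167, 4, 2], 5, [219.4, 167.6]), ([207, 168, 9, 22], 120, [211.9, 180.2]), ([237, 192, 4, 3], 8, [238.8, 193.1])]
top red [([228, 167, 14, 3], 27, [234.5, 167.6])]
mark (np.float64(302.45341614906835), np.float64(140.09316770186336)) red (np.float64(306.32236842105266), np.float64(143.7171052631579)) (np.float64(310.12307692307695), np.float64(147.73333333333332))
line row at mark 139.62876365299851
top mark 219.68797953964193 167.73145780051152 [ 75 101 104  93  18   0]
top red tip half 230.0056818181818 167.43371212121212 [  0   0  90 128  99 111 100]
top red root 236.82380216383308 167.629057187017 [ 83  88  85  56  37  45  96 157]
0.23 [229.14 166.91] [305.84 143.14]
0.236 [227.15 166.87] [305.13 142.42]
0.253 [221.51 166.76] [303.16 140.39]
pail [([282.0, 184.0], 0.82)]
tape_roll [([256.0, 193.0], 0.9)]
white_bottle [([400.0, 303.0], 0.66), ([284.0, 145.0], 0.34)]
round_stamp [([252.0, 222.0], 0.65)]
```

```bash
python3 -c "
from rig import *
print(sign_off())"
```

```text
the job is handed in; nothing more can be done
None
```

The job is handed in at about 33 s of the 72 s limit. All steps appear done, but sign-off reports no verdict.

- **Last stick:** I lowered it into the gap and released it, then pressed its cap level with the other six. The picture afterwards showed all seven caps level.
- **Pail:** I pushed the bail nearly upright, gripped it by the knob and turned the pail square to the hook. I let it down slowly until the wrist force was about 0 N, then released it. The pointer sank about 54 mm and did not move across the later pictures. The pail hangs clear of the desk with a slight lean of a few degrees.
- **Rider:** I pressed the tab down with closed fingers until its mark met the pointer line.
    - **Side picture:** the mark is at row 140.1. The pointer line carried to the mark's column gives 139.6 to 140.1, depending on how the line is carried over. That leaves a difference of 0 to 2 mm, against the 4 mm allowed.
    - **Height:** the finger contact puts the mark at about 0.184 m. The pointer comes out at about 0.183 m from the spring sink, and at 0.184 to 0.186 m from triangulation.
- **Other things on the desk:** the network's last positions for the tape and bottle are within about 2 pixels of the start. The stamp's reading is about 2 pixels from the start in column and row; nothing touched it.
- **Disagreement:** the top camera read about 3 mm short in x compared with the side camera and the arm, and I corrected for that.

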